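# Comb the ball-headed gift picks straight in their grooved tray

## Task

The four ball-headed gift picks lie askew across the ribs of their tray: take the rake by its grip, set its tines on the ribs between the picks just in front of the slotted rail, and comb to near the picks' tips with light pressure all the way (never above 10 N), so that every pick settles straight in its own groove. Then put the rake back on its rest, without touching the picks with the gripper or disturbing the rose, the stamp and the jar.

Things in the scene. Friction and masses are not known exactly. Their poses are not given: they have to be found in the camera images.
- tray: Fixed wooden tray 188 x 182 mm. Origin: centre of its underside, on the table. x runs along the grooves, away from the robot, to the slotted rail; z up. Walls: sides 44 mm high at y = +-84 to 91 mm, far end 44 mm high, near end 34 mm high at x = -88 to -94 mm. Holds a ribbed pad, a rail and four picks; their measures below are in the tray's frame.
- pad_mid (a point): Centre of the grey ribbed pad, at crest height, 30 mm over the tray's underside (as built; tray x = -15 mm). Pad from tray x = +54 to -83 mm. Ribs along x, flat crests 6 mm wide at y = 0, +-28, +-56 mm; between them V grooves 8 mm deep. The pad is sprung: it starts to sink under about 2 N, then gives 1 mm per 4 N, 9 mm at most.
- rail_mid (a point): Middle of the brass rail's top: rail across the tray at tray x = +60 mm, 6 mm thick, top 44 mm over the tray's underside. Four slots 11 mm wide at y = -42, -14, +14, +42 mm, one per groove. The picks' balls lie behind it (x = 63 to 88 mm) and cannot pull through.
- rake: Loose rake, about 0.22 kg: wooden bar 18 (x) x 168 (y) x 16 (z) mm, a wooden grip block 24 (x) x 44 (y) x 44 (z) mm upright on its middle, a brass comb below. Origin: centre of the bar's underside; the bar's top is at +16 mm, the grip from +16 to +60 mm. Best gripped across its 24 mm (x) faces.
- rake_mid (a point): The rake's origin again. Five brass tines 6 (x) x 8 (y) mm, at y = 0, +-28, +-56 mm, x = 0, 24 mm long, hang from a brass strip 10 x 124 mm. Their ends lie 34 to 54 mm below this point: the comb's depth is set differently each time by a very stiff adjuster (it does not shift in use) and is not measured, so feel for the pad.
- rest: Fixed dark wooden rest 70 x 186 mm. Origin: centre of its underside, on the table. Two posts at y = +-77 mm carry the ends of the rake's bar on seats 70 mm up, between cheeks that flare upwards (about 3 mm play each side, tops at 89 mm). The rake starts home: origin 70 mm above the rest's origin, axes the same.
- pick1: Pick with red ball: wooden shaft 8 mm thick, ball 18 mm, 130 mm from the ball's centre to the tip. Origin on the shaft's axis where it passes the rail, 12 mm from the ball's centre; x points to the ball. Slot and groove at tray y = -42 mm. Starts lying across a crest, tip 15 to 24 mm off towards -y. Straight: tip in the groove of its slot.
- pick2: The same with yellow ball, slot and groove at tray y = -14 mm, starts with tip towards -y.
- pick3: The same with green ball, slot and groove at tray y = +14 mm, starts with tip towards +y.
- pick4: The same with blue ball, slot and groove at tray y = +42 mm, starts with tip towards +y.
- pick1_tip (a point): Tip of pick 1, centre of the shaft's end, 118 mm from the pick's origin. Settled in its groove it lies about 27 mm above the tray's underside, on a crest 34 mm.
- pick2_tip (a point): Tip of pick 2.
- pick3_tip (a point): Tip of pick 3.
- pick4_tip (a point): Tip of pick 4.
- rose: Loose pink soap rose, 59 mm wide, 37 mm high, on the table. Bystander.
- stamp: Loose wooden hand stamp 29 x 43 x 75 mm, standing. Bystander.
- jar: Loose cream jar with gold lid, 68 mm wide, 80 mm high. Bystander.
There are look-alikes about, which are no part of the job. Leave any black or purple look-alike of the pick2 alone.

How it is judged (in metres and radians):
On the way, in this order (a step that is already met when the one before it is completed fails the run):
1. the rake's tines press (over 1 N) on the tray's pad just in front of the rail, squarely in line with the ribs (contact force between rake and tray above 1 N and angle between the x axis of rake and the x axis of tray, either way round below 0.12 rad and y of rake in the frame of tray between -0.01 and 0.01 m and x of rake in the frame of tray above 0.03 m), for 0.1 s.
2. half way down the stroke the tines still press on the pad (over 1 N) (contact force between rake and tray above 1 N and angle between the x axis of rake and the x axis of tray, either way round below 0.12 rad and y of rake in the frame of tray between -0.01 and 0.01 m and x of rake in the frame of tray between -0.012 and 0.012 m), for 0.05 s.
3. near the picks' tips the tines still press on the pad (over 1 N) (contact force between rake and tray above 1 N and angle between the x axis of rake and the x axis of tray, either way round below 0.12 rad and y of rake in the frame of tray between -0.01 and 0.01 m and x of rake in the frame of tray below -0.03 m), for 0.05 s.
At the end, for the whole second after the job is handed in: Each pick is still in its own rail slot and at rest in its own groove: tip within 6 mm sideways of the groove's middle and under 30.5 mm above the tray's underside. The rake is released and at rest on its rest, level (0.08 rad), within 8 mm in x, 15 mm in y, 4 mm in height of home (y of pick1_tip in the frame of tray between -0.048 and -0.036 m and z of each of pick1_tip, pick2_tip, pick3_tip, pick4_tip in the frame of tray below 0.0305 m and x of pick1 in the frame of tray between 0.045 and 0.075 m and y of pick1 in the frame of tray between -0.048 and -0.036 m and linear speed of each of pick1, pick2, pick3, pick4, rake below 0.02 m/s and y of pick2_tip in the frame of tray between -0.02 and -0.008 m and x of pick2 in the frame of tray between 0.045 and 0.075 m and y of pick2 in the frame of tray between -0.02 and -0.008 m and y of pick3_tip in the frame of tray between 0.008 and 0.02 m and x of pick3 in the frame of tray between 0.045 and 0.075 m and y of pick3 in the frame of tray between 0.008 and 0.02 m and y of pick4_tip in the frame of tray between 0.036 and 0.048 m and x of pick4 in the frame of tray between 0.045 and 0.075 m and y of pick4 in the frame of tray between 0.036 and 0.048 m and x of rake in the frame of rest between -0.008 and 0.008 m and y of rake in the frame of rest between -0.015 and 0.015 m and z of rake in the frame of rest between 0.066 and 0.074 m and angle between rake's own z axis and vertical below 0.08 rad); the robot touches nothing.
It fails at once if the rake presses on the tray with more than 12 N (contact force between rake and tray above 12 N).
It fails at once if the gripper or arm touches the picks (contact force between any of the fingers, the arm and pick1 above 0.5 N or contact force between any of the fingers, the arm and pick2 above 0.5 N or contact force between any of the fingers, the arm and pick3 above 0.5 N or contact force between any of the fingers, the arm and pick4 above 0.5 N).
It fails at once if a bystander (rose, stamp, jar) is moved more than 15 mm (distance of any of rose, stamp, jar from where it was at the start of the episode above 0.015 m).
It also fails if it takes over 58 s, if anything falls off the work surface, if the arm or the gripper's body presses on something with over 40 N, if the wrist force passes 120 N, or if a joint passes its speed limit or range.

## Robot

A 6-joint arm with a two-finger parallel gripper is mounted at the origin on a cart in front of the work surface, level with it; the furniture and walls round the work are solid. World frame = base frame: x ahead of the robot, y to its left, z up, the work surface at z = 0. Lengths are in mm, angles in rad, forces in N, time in s.
With the tool pointing down it reaches from about 275 to 825 mm from the base axis. Payload 4.9 kg.
Tool frame: the origin (TCP) lies at the very end of the fingers, on their centre line; the grasp point (between the pads) lies 19 mm behind it; z points along the fingers, y is the line along which they close (so a half turn about z gives the same grasp; the last joint's range is limited). The gripper opens to 85 mm and grips with 20 to 120 N. Pads are 22 mm wide; open, the fingers measure 114 mm over their backs; the gripper's body (76 mm by 85 mm) begins 54 mm behind the grasp point. The pads swing forward as they close: fully open they stand 13 mm farther back than shut.
Start: joints at [1.003, 0.326, -0.193, 1.052, 0, 1.437], TCP at [231.174, 499.076, 231.281] pointing down, gripper open.
Joint ranges: [-2.65, 2.65], [-0.97, 1.79], [-1.3, 1.35], [-1.93, 2.1], [-1.47, 1.37], [-3.14, 3.14]. Speed limits (rad/s): [2.57, 2.57, 3.14, 3.14, 3.14, 3.14].

## Interface

Orientations are given as [roll, pitch, yaw] about the fixed x, y, z axes, in that order (R = Rz(yaw) Ry(pitch) Rx(roll)).
In Python, from bench import bot, solve_ik, imaging gives the robot as it stands. Calls block until the motion is done:
- bot.move_ptp(position, orientation): joint-space move of the TCP to a pose.
- bot.movel(position, rot=None, max_speed=150, threshold=None): straight line of the TCP; rot=None keeps the orientation; max_speed is the mean speed in mm/s. With threshold (N) it stops when the force on the tool has changed by that much, and returns True; else False.
- bot.move_j(angles): joint-space move.
- bot.grip(opening, effort=None): opening from 0.0 (shut) to 1.0 (fully open); effort is the grip in N (None keeps the last); returns when the fingers have stopped.
- bot.dwell(seconds).
- solve_ik(position, orientation): joint angles nearest the present ones, or None.
- bot.get_state(): the state.
- imaging.capture(name): name is "side" or "top" or "wrist"; returns the picture (420x560x3 uint8, blue, green, red); there is no depth.
- imaging.camera_model(name): a dict with "K" (3x3 intrinsics, pixels), "position" and "rotation" of the camera in the world. Camera axes: x right, y up, looking along -z (the intrinsics and any distortion apply to the point x, -y, -z); pixel columns grow to the right and rows downward; lengths in mm; the calibration is good to about 2 mm. A picture is of the moment at which its call begins: read the wrist's pose just before it. camera_model takes no time and is no camera call; for the wrist camera it gives the pose at the moment of the call.
A pose or a line that the arm cannot do raises bot.IKError and nothing moves.
- bot.sign_off(): hands the job in; it is judged then, once.
The state is a dict: "t": time; "qpos": joint angles; "joint_velocities": joint speeds; "effort": joint torques, N m; "tcp_pos": TCP position; "orientation": TCP orientation; "contact_force": force on the tool from outside, world axes, zero at the start; "wrist_torque": the same for the moment, N m; "opening": opening from 0.0 (shut) to 1.0 (fully open); "gripper_force": force on a finger pad.
Only numpy, scipy, OpenCV 4.12 (cv2) and the standard library are available. Lean on these libraries where they do the work, as an engineer would, in place of code of your own. Each camera call takes 0.05 s, during which the arm holds its last target. There are 200 camera calls.

## Working session

There is one attempt and no reset: what is moved stays moved. The work goes in short steps, each a Python script; the robot and the scene stay as the last script left them, time stands still between calls to the robot, and variables do not carry over. Pictures are saved under pics/ and viewed, at most 10 in all, crops included, and the job is handed in when it is done.

```bash
ls; mkdir -p pics
python3 - <<'E'
from bench import bot, imaging
import cv2, numpy as np
s=bot.get_state(); print(s['t'],s['tcp_pos'],s['orientation'],s['contact_force'])
for n in ['top','side','wrist']:
    cv2.imwrite(f'pics/{n}0.png',imaging.capture(n)); m=imaging.camera_model(n); print(n,m)
E
```

```text
pics
0.0 [230.8458818  498.56195402 230.47043698] [-3.13983881e+00 -2.04602894e-04  2.70778986e+00] [ 0.21433393 -0.29249131  0.29736102]
top {'K': array([[513.57041908,   0.        , 270.21033551],
       [  0.        , 513.57041908, 218.07196122],
       [  0.        ,   0.        ,   1.        ]]), 'position': array([ 421.14063472,  -70.90801494, 1678.56652136]), 'rotation': array([ 0.11294158,  0.01504367, -1.59305824])}
side {'K': array([[419.73445345,   0.        , 281.4502883 ],
       [  0.        , 419.73445345, 215.54004586],
       [  0.        ,   0.        ,   1.        ]]), 'position': array([ 500.25617034, -999.80087621,  464.50780907]), 'rotation': array([ 1.1917045 ,  0.00300351, -0.09257453])}
wrist {'K': array([[361.76899455,   0.        , 280.96095364],
       [  0.        , 361.76899455, 210.46347753],
       [  0.        ,   0.        ,   1.        ]]), 'position': array([162.74151878, 529.28637682, 373.33190117]), 'rotation': array([-2.96893596e-01,  9.43111586e-04,  1.13849551e+00])}
```

View pics/top0.png

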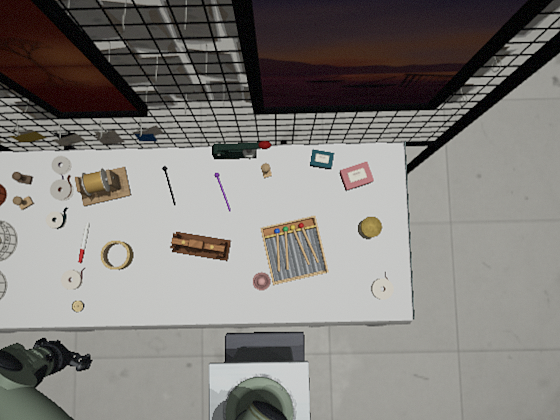

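View pics/side0.png

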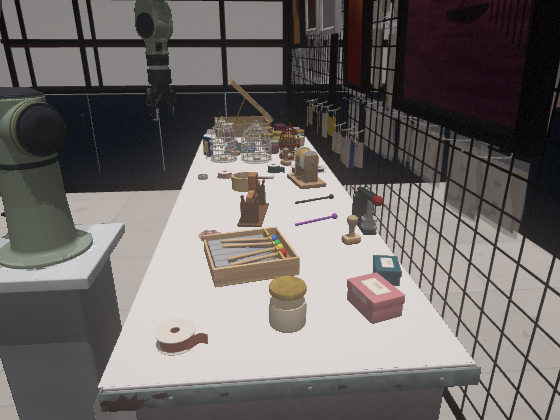

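```bash
cat > h.py <<'E'
from bench import bot, solve_ik, imaging
import cv2, numpy as np
from scipy.spatial.transform import Rotation as Ro
def cam(n):
    m=imaging.camera_model(n); return m['K'],np.array(m['position']),Ro.from_euler('xyz',m['rotation']).as_matrix()
def ray(c,uv):
    K,p,R=c; d=np.linalg.inv(K)@[uv[0],uv[1],1.]; return R@(d*[1,-1,-1])
def onplane(c,uv,z):
    d=ray(c,uv); return c[1]+d*(z-c[1][2])/d[2]
def proj(c,X):
    K,p,R=c; q=(R.T@(np.asarray(X,float)-p))*[1,-1,-1]; q=K@q; return q[:2]/q[2]
def tri(obs):  # [(cam,uv),...] least-squares point
    A=np.zeros((3,3));b=np.zeros(3)
    for c,uv in obs:
        d=ray(c,uv);d/=np.linalg.norm(d);P=np.eye(3)-np.outer(d,d);A+=P;b+=P@c[1]
    X=np.linalg.solve(A,b)
    return X,[np.linalg.norm(proj(c,X)-uv) for c,uv in obs]
E
python3 - <<'E'
from h import *
c=cam('top')
for n,uv,z in [('tray',(294,250),44),('rake',(201,247),100),('rose',(261,281),20),('stamp',(266,170),40),('jar',(370,228),80),('black',(170,187),5),('purple',(223,192),5)]+[('corner',p,44) for p in [(262,228),(316,217),(327,273),(272,284)]]:
    print(n,onplane(c,uv,z).round())
print(bot.get_state()['qpos'])
for yaw in (np.pi/2-.1,-np.pi/2-.1,2.7):
  for x,y,z in [(430,140,300),(430,-90,300),(430,30,420)]: print(yaw,x,y,solve_ik([x,y,z],[np.pi,0,yaw]))
E
```

```text
tray [ 503. -124.   44.]
rake [516. 164. 100.]
rose [407. -16.  20.]
stamp [765. -40.  40.]
jar [ 564. -361.   80.]
black [723. 280.   5.]
purple [702. 104.   5.]
corner [576. -23.  44.]
corner [ 607. -197.   44.]
corner [ 428. -226.   44.]
corner [397. -51.  44.]
[ 1.00278332e+00  3.26815680e-01 -1.93354668e-01  1.05199732e+00
 -3.84162110e-07  1.43662809e+00]
1.4707963267948965 430 140 [ 0.15127663  0.10267085 -0.30171013  1.16641534  0.          1.82207295]
1.4707963267948965 430 -90 [-0.37465019  0.07765721 -0.32966665  1.16347247  0.          1.29614614]
1.4707963267948965 430 30 [-0.10193393  0.04134178 -0.06971368  1.45974087  0.          1.5688624 ]
-1.6707963267948966 430 140 [ 0.15127663  0.10267085 -0.30171013  1.16641534  0.         -1.3195197 ]
-1.6707963267948966 430 -90 [-0.37465019  0.07765721 -0.32966665  1.16347247  0.         -1.84544652]
-1.6707963267948966 430 30 [-0.10193393  0.04134178 -0.06971368  1.45974087  0.         -1.57273025]
2.7 430 140 [ 0.15127663  0.10267085 -0.30171013  1.16641534  0.          0.59286928]
2.7 430 -90 [-0.37465019  0.07765721 -0.32966665  1.16347247  0.          0.06694246]
2.7 430 30 [-0.10193393  0.04134178 -0.06971368  1.45974087  0.          0.33965873]
```

Run:
```python
from h import *
import pickle
out={}
for n,p in [('a',(500,180,250)),('b',(540,110,250)),('c',(480,-80,250)),('d',(520,-150,250))]:
    bot.move_ptp(p,[np.pi,0,np.pi/2+.1]); c=cam('wrist'); im=imaging.capture('wrist'); out[n]=(c,im); cv2.imwrite(f'pics/w_{n}.png',im)
    print(n,bot.get_state()['t'])
pickle.dump(out,open('w.pkl','wb'))
cv2.imwrite('pics/ab.png',np.hstack([cv2.resize(out[k][1],(400,300)) for k in 'ab']))
```

```text
a 1.7417
b 2.2083
c 3.075
d 3.5417
```

View pics/w_a.png

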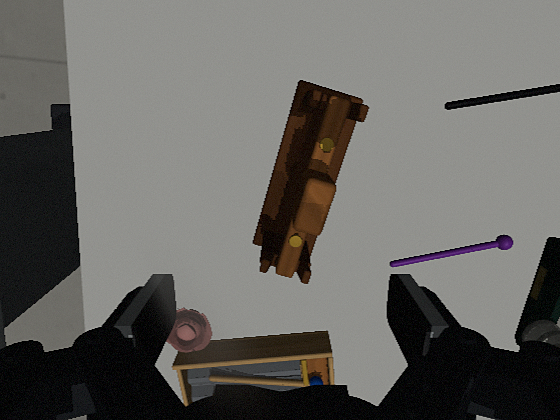

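View pics/w_c.png

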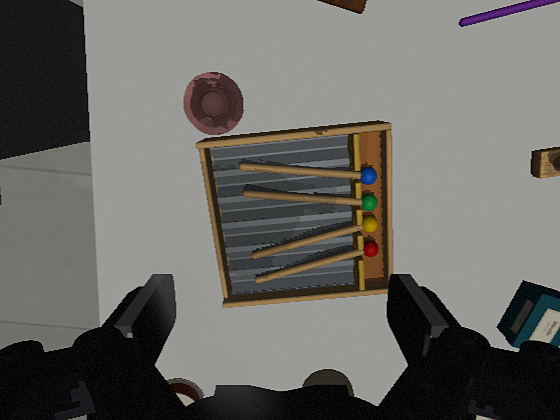

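View pics/w_b.png

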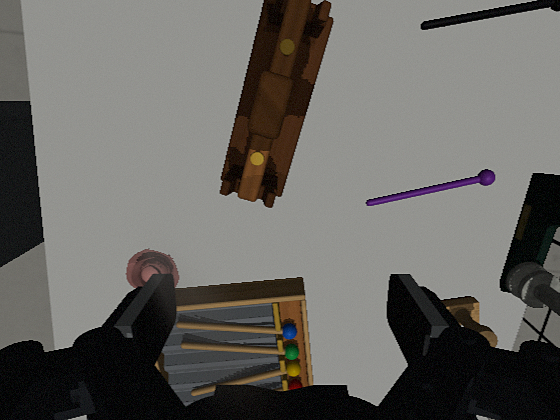

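View pics/w_d.png

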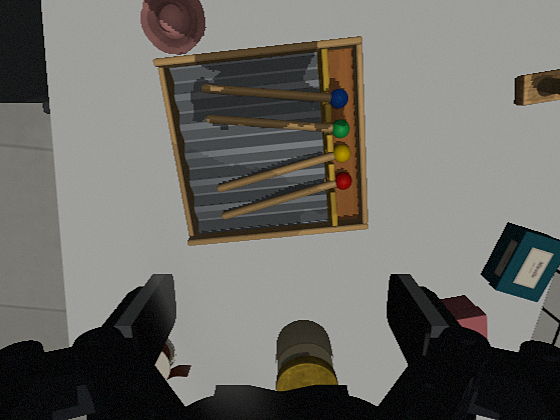

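```bash
cat > m.py <<'E'
from h import *
import pickle
W=pickle.load(open('w.pkl','rb'))
def cen(k,guess,lo,hi,r=14):
    im=cv2.cvtColor(W[k][1],cv2.COLOR_BGR2HSV); x,y=map(int,guess); x0,y0=max(x-r,0),max(y-r,0)
    m=cv2.inRange(im[y0:y+r,x0:x+r],lo,hi); mo=cv2.moments(m,True); 
    return np.array([mo['m10']/mo['m00']+x0,mo['m01']/mo['m00']+y0]),mo['m00']
E
python3 - <<'E'
from m import *
T={'k1':[(22,120,90),(32,255,255),dict(a=(326,145),b=(287,46))],'k2':[(22,120,90),(32,255,255),dict(a=(296,241),b=(257,158))],
'red':[(0,180,60),(6,255,255),dict(c=(371,249),d=(344,181))],'yel':[(22,170,60),(32,255,255),dict(c=(371,225),d=(342,154))],
'grn':[(60,120,40),(85,255,255),dict(c=(370,202),d=(341,129))],'blu':[(100,150,40),(125,255,255),dict(c=(369,176),d=(339,98))]}
for n,(lo,hi,g) in T.items():
    o=[];ar=[]
    for k,uv in g.items():
        p,a=cen(k,uv,lo,hi,10); o.append((W[k][0],p)); ar.append((k,p.round(1),a))
    X,e=tri(o); print(n,X.round(1),np.round(e,2),ar)
c=lambda k,x,y,w,h,s:cv2.resize(W[k][1][y:y+h,x:x+w],None,fx=s,fy=s,interpolation=cv2.INTER_CUBIC)
cv2.imwrite('pics/tray_cd.png',np.hstack([c('c',192,112,200,200,2),c('d',150,30,200+20,220,400/220)[:400]]))
cv2.imwrite('pics/rake_ab.png',np.hstack([c('a',245,75,130,210,2.8),c('b',215,0,130,210,2.8)]))
E
```

```text
k1 [531.6 221.9  88. ] [2.53 2.74] [('a', array([322.3, 146.2]), 9.0), ('b', array([287.8,  47. ]), 5.0)]
k2 [516.8 134.3  88.2] [0.49 0.52] [('a', array([294.6, 241.2]), 54.0), ('b', array([257.4, 158.4]), 110.0)]
red [ 582.3 -146.6   38.6] [0.13 0.14] [('c', array([370.4, 249.6]), 148.0), ('d', array([343. , 181.2]), 180.0)]
yel [ 576.6 -119.1   36.4] [0.12 0.13] [('c', array([369.1, 223.9]), 207.0), ('d', array([341.2, 152.8]), 242.0)]
grn [572.2 -96.1  36.5] [0.12 0.13] [('c', array([368.8, 202.4]), 197.0), ('d', array([340.3, 128.4]), 240.0)]
blu [566.8 -68.7  35. ] [0.18 0.19] [('c', array([367.9, 175.3]), 220.0), ('d', array([338.7,  98.2]), 263.0)]
```

View pics/tray_cd.png

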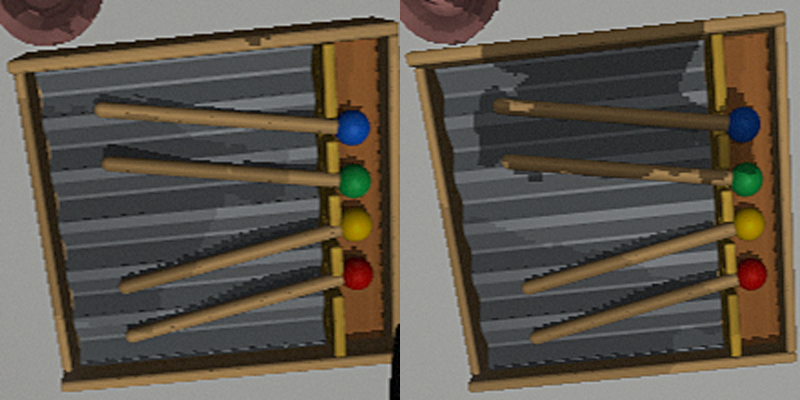

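View pics/rake_ab.png

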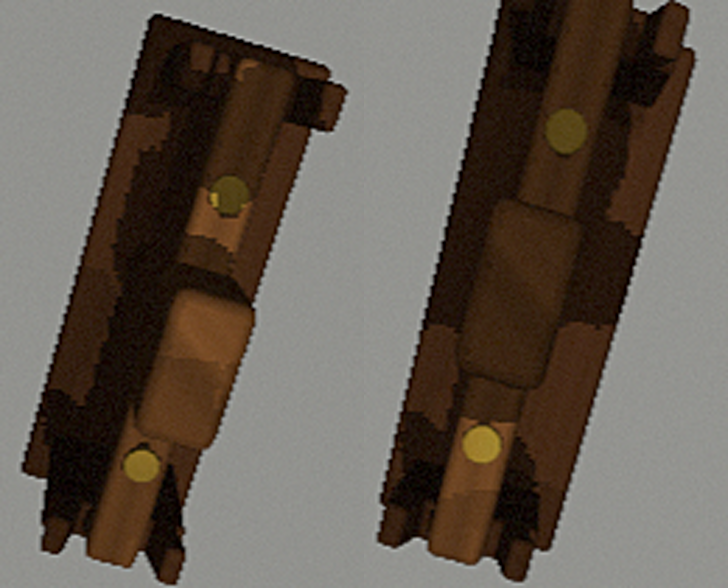

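Run:
```python
from m import *
P={'k1':dict(a=(327.1,145),b=(287.1,46.8)),'k2':dict(a=(295.4,241.4),b=(257.1,158.2)),'grip':dict(a=(314.9,206.4),b=(270.5,105.5)),
'nL':dict(c=(198,143),d=(155.5,61.4)),'nR':dict(c=(223,306),d=(188.5,244)),'fL':dict(c=(390,122),d=(360.7,37.2)),'railL':dict(c=(356,134.5),d=(324.4,49.8)),'railR':dict(c=(362,289),d=(335.4,224.7))}
R={}
for n,g in P.items():
    X,e=tri([(W[k][0],np.array(uv)) for k,uv in g.items()]); R[n]=X; print(n,X.round(1),np.round(e,2))
g=lambda n,z,k:onplane(W[k][0],P[n][k],z)
for k in 'cd':
    print(k,{n:g(n,44,k)[:2].round(1) for n in P if k in P[n]})
fR=onplane(W['d'][0],(368.4,228.6),44);print('fR',fR)
ang=lambda v:np.arctan2(-v[0],v[1])
q=R['k1']-R['k2'];print('rake yaw',ang(q))
for k in 'ab': print(k,[g(n,z,k)[:2].round(1) for n,z in (('k1',92),('k2',92),('grip',130))],ang(g('k1',92,k)-g('k2',92,k)))
fL=onplane(W['d'][0],(360.7,37.2),44);nL=g('nL',44,'d');nR=g('nR',44,'d')
print('tray yaw',ang(fL-fR),ang(nL-nR),ang(g('railL',44,'c')-g('railR',44,'c')),ang(g('railL',44,'d')-g('railR',44,'d')),np.arctan2(*(fL-nL)[[1,0]]),np.arctan2(*(fR-nR)[[1,0]]))
print('lens',[np.linalg.norm(v) for v in (fL-fR,nL-nR,fL-nL,fR-nR)],'ctr',(fL+fR+nL+nR)/4)
```

```text
k1 [533.  222.6  91. ] [0.17 0.18]
k2 [516.9 135.   90.8] [0.1  0.11]
grip [525.3 178.9 126. ] [0.26 0.28]
nL [395.9 -53.9  36.8] [0.55 0.59]
nR [ 431.2 -229.2   40.3] [0.07 0.07]
fL [578.5 -15.   36.6] [0.23 0.25]
railL [546.8 -29.5  42.5] [0.07 0.07]
railR [ 580.5 -191.9   41.8] [0.16 0.16]
c {'nL': array([397.9, -52.7]), 'nR': array([ 431.5, -226.9]), 'fL': array([576.4, -14.7]), 'railL': array([546.5, -29.4]), 'railR': array([ 579.7, -190.8])}
d {'nL': array([397.8, -54.6]), 'nR': array([ 432.1, -227.6]), 'fL': array([576.9, -16.4]), 'railL': array([546.6, -29.7]), 'railR': array([ 580.2, -191.1])}
fR [ 614.36007916 -191.81111777   44.        ]
rake yaw -0.18137504495550094
a [array([533. , 222.8]), array([516.8, 135.4]), array([525. , 180.2])] -0.18359002512758937
b [array([532.9, 222.4]), array([517.1, 135.2]), array([525.2, 178.9])] -0.17941514527338984
tray yaw 0.2103392602477928 0.19580183402437257 0.20244769598234275 0.20538092827343618 0.21041370233855092 0.19363843644693812
lens [np.float64(179.3796891720244), np.float64(176.28248452589256), np.float64(183.17121289009722), np.float64(185.75972094937504)] ctr [ 505.27876516 -122.59897939   44.        ]
```

```bash
cat >> h.py <<'E'
RAKE=np.array([525.1,179.0]); RY=-0.181; TR=np.array([504.5,-122.5]); TY=0.203; DZ=23.0   # DZ: TCP above rake origin
rotR=[np.pi,0,np.pi/2+RY]; rotT=[np.pi,0,np.pi/2+TY]
def tray(x,y=0): return TR+[x*np.cos(TY)-y*np.sin(TY),x*np.sin(TY)+y*np.cos(TY)]
def S(*k):
    s=bot.get_state(); print(round(s['t'],2),'tcp',np.round(s['tcp_pos'],1),'F',np.round(s['contact_force'],2),'M',np.round(s['wrist_torque'],2),'op',round(s['opening'],3),*k); return s
def F(n=5):
    f=[]
    for _ in range(n): bot.dwell(.02); f.append(bot.get_state()['contact_force'])
    return np.mean(f,0)
E
python3 - <<'E'
from h import *
bot.move_ptp([*RAKE,180],rotR)
print(bot.movel([*RAKE,70+DZ],max_speed=80,threshold=6)); S()
bot.grip(0,70); S('closed')
bot.movel([*RAKE,70+DZ+15],max_speed=60); S('up')
bot.movel([*RAKE,70+DZ+110],max_speed=150); S('high')
p=tray(44); bot.move_ptp([*p,70+DZ+110],rotT); s=S('over tray')
cv2.imwrite('pics/hover.png',imaging.capture('wrist')); cv2.imwrite('pics/hover_top.png',imaging.capture('top'));
E
```

```text
False
6.05 tcp [525.6 179.1  93.5] F [ 0.4  -0.13 -0.11] M [ 0.01 -0.03  0.  ] op 0.999
6.64 tcp [525.2 179.1  93.3] F [-0.36 -0.08  2.23] M [0.03 0.1  0.03] op 0.272 closed
7.04 tcp [525.5 179.1 108.4] F [ 0.18  0.29 -2.16] M [-0.01  0.03  0.01] op 0.27 up
7.83 tcp [524.4 178.9 202.1] F [ 0.65  0.2  -2.1 ] M [ 0.03  0.02 -0.  ] op 0.268 high
8.95 tcp [ 547.3 -112.7  202.4] F [-0.05  1.36 -2.08] M [ 0.03  0.03 -0.05] op 0.269 over tray
```

View pics/hover.png

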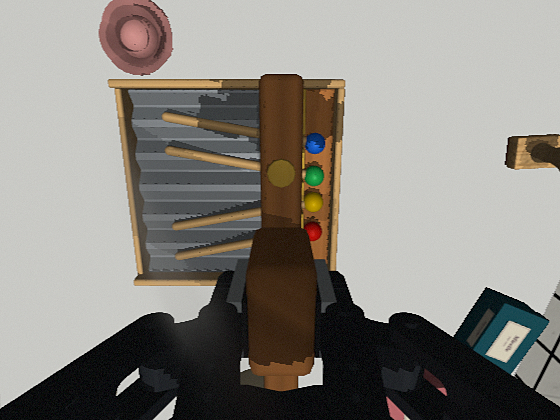

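Run:
```python
from h import *
c=cam('wrist'); s=bot.get_state(); k=onplane(c,(281,174),s['tcp_pos'][2]-DZ+21)[:2]
d=k-s['tcp_pos'][:2]; print('knob rel tcp in tray axes',d@[np.cos(TY),np.sin(TY)],d@[-np.sin(TY),np.cos(TY)],'yaw',s['orientation'])
p=tray(44); bot.movel([*p,114],rotT,max_speed=100); bot.dwell(.3); f0=F(10); print('f0',f0)
np.save('f0.npy',f0)
print(bot.movel([*p,82],max_speed=9,threshold=2.0)); S()
print('dF',F()-f0)
```

```text
knob rel tcp in tray axes -0.7741212600789349 45.03221833197252 yaw [-3.14125064e+00 -6.62389665e-04  1.77550211e+00]
f0 [ 0.09546717  0.0991117  -2.15453148]
True
12.09 tcp [ 547.6 -113.6  103.4] F [ 0.47 -0.63  2.18] M [-0.07 -0.2   0.01] op 0.27
dF [ 1.05678079 -0.63758387  4.52960427]
```

Run:
```python
from h import *
f0=np.load('f0.npy'); z=bot.get_state()['tcp_pos'][2]; log=[]
for x in np.arange(44,-53,-4.):
    bot.movel([*tray(x),z],rotT,max_speed=25)
    d=F(4)-f0; s=bot.get_state(); log.append((x,round(z,2),*d.round(1),s['tcp_pos'][2].round(2)))
    z-=np.clip(.15*(4.5-d[2]),-.6,.25)
    if d[2]>8: bot.movel([*tray(x),z+.5],max_speed=20); print('high'); z+=.5
for l in log: print(*l)
S()
```

```text
44.0 103.32 -0.1 0.1 5.0 103.36
40.0 103.39 2.0 0.5 3.8 103.54
36.0 103.29 2.1 -0.1 5.0 103.36
32.0 103.36 1.5 0.1 5.1 103.36
28.0 103.45 1.7 -0.0 4.8 103.39
24.0 103.5 1.3 -0.0 4.6 103.44
20.0 103.5 1.4 0.4 4.4 103.47
16.0 103.48 1.6 0.2 4.3 103.43
12.0 103.45 1.5 -0.1 4.8 103.42
8.0 103.49 1.7 0.0 4.7 103.41
4.0 103.52 1.4 -0.1 5.1 103.46
0.0 103.6 1.6 -0.1 3.9 103.52
-4.0 103.52 1.7 -0.1 4.2 103.48
-8.0 103.47 1.0 0.4 4.4 103.43
-12.0 103.45 1.7 -0.1 5.3 103.43
-16.0 103.57 1.4 -0.1 3.8 103.49
-20.0 103.47 1.8 -0.5 4.5 103.46
-24.0 103.46 1.5 -0.1 4.9 103.41
-28.0 103.52 1.1 0.4 4.5 103.44
-32.0 103.52 1.3 -0.1 4.4 103.49
-36.0 103.5 1.5 0.1 4.5 103.47
-40.0 103.5 1.9 -0.1 4.5 103.47
-44.0 103.51 1.3 -0.3 4.3 103.45
-48.0 103.48 1.5 -0.1 4.4 103.45
-52.0 103.47 1.4 0.3 4.6 103.43
21.49 tcp [ 453.3 -133.   103.4] F [1.96 0.32 3.29] M [ 0.04 -0.38  0.05] op 0.272
```

Run:
```python
from h import *
bot.movel([*tray(-52),205],max_speed=100)
bot.movel([*tray(-110,0),220],max_speed=150); bot.dwell(.2)
c=cam('wrist'); im=imaging.capture('wrist')
print([(n,proj(c,[*tray(-57.5,y),27]).round(1)) for n,y in enumerate((-42,-14,14,42),1)],S()['t'])
cv2.imwrite('pics/after.png',im)
```

```text
23.46 tcp [ 397.3 -144.5  219.7] F [ 0.06  0.13 -1.99] M [ 0.04  0.   -0.05] op 0.269
[(1, array([334.3, 223.5])), (2, array([335.6, 195.9])), (3, array([337. , 166.9])), (4, array([338.4, 136.4]))] 23.4583
```

View pics/after.png

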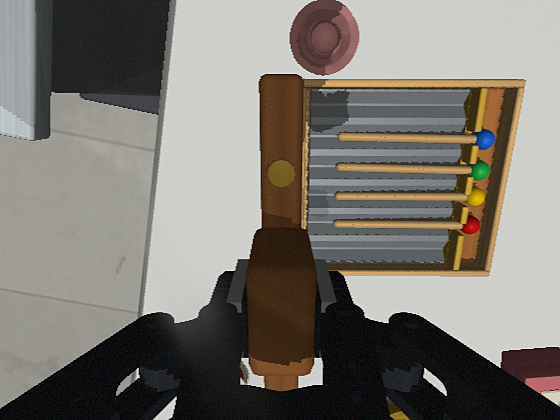

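The picture shows all four picks straight. Their tips are at about (336,223), (336,195), (337,167) and (339,137), each within about 2 px of its predicted settled position. Next I return the rake to its rest.

Run:
```python
from h import *
bot.move_ptp([*tray(-60,150),225],rotR)
bot.move_ptp([*RAKE,203],rotR); S()
bot.movel([*RAKE,125],max_speed=100); bot.dwell(.2); f0=F(); 
print(bot.movel([*RAKE,70+DZ+.3],max_speed=25,threshold=3)); S('df',(F()-f0).round(1))
```

```text
25.03 tcp [525.  177.9 202.5] F [-0.57  0.04 -1.59] M [ 0.01 -0.    0.06] op 0.274
False
27.75 tcp [525.2 179.   93.5] F [-0.8  -0.11 -2.49] M [0.02 0.06 0.01] op 0.271 df [-0.   0.4  0. ]
```

Run:
```python
from h import *
print(bot.movel([*RAKE,92.3],max_speed=5,threshold=2)); S()
bot.grip(1.0); S('open'); bot.movel([*RAKE,93.5],max_speed=20)
bot.movel([*RAKE,260],max_speed=120); bot.move_ptp([540,110,250],[np.pi,0,np.pi/2+.1]); bot.dwell(.3); S()
c=cam('wrist'); im=imaging.capture('wrist'); h=cv2.cvtColor(im,cv2.COLOR_BGR2HSV)
for n,g in (('k1',(532.9,222.5,91)),('k2',(516.9,135.1,91))):
    u=proj(c,g); x,y=u.astype(int); m=cv2.inRange(h[max(y-12,0):y+12,x-12:x+12],(22,120,60),(35,255,255)); M=cv2.moments(m,True)
    if M['m00']: q=[M['m10']/M['m00']+x-12,M['m01']/M['m00']+max(y-12,0)]; print(n,u.round(1),np.round(q,1),onplane(c,q,91).round(1),M['m00'])
```

```text
True
27.96 tcp [525.3 179.   93.3] F [-0.52 -0.77  5.24] M [-0.01  0.09 -0.  ] op 0.273
28.58 tcp [524.  178.8  92.1] F [-0.68  0.62 -0.07] M [ 0.    0.01 -0.03] op 1.004 open
31.15 tcp [539.9 110.8 250.1] F [-0.38 -0.23  0.64] M [-0.01 -0.03 -0.01] op 1.002
k1 [287.4  48. ] [287.7  48. ] [533.1 222.5  91. ] 87.0
k2 [257.1 159. ] [257.5 159. ] [517.2 135.1  91. ] 110.0
```

The rake's knobs sit within 0.5 mm of where they started, so the rake is home and level, and I'm handing in.

```bash
python3 -c "
from h import *
print(bot.sign_off())"
```

```text
the job is handed in; nothing more can be done
None
```

The job is handed in, though the sign-off returned no verdict: all four picks lay straight in their grooves, measured pressing force was about 4–5 N along the stroke, the rake is back on its rest within 0.5 mm of where it started, and the clock stood at about 31 s.

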